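# Prove a rail sleeve on the stub and show its bore to the inspection camera

### The job

Three joining sleeves for the garment rails stand in the tray. Take the wide-bored one, the only one that fits the rail stub, slide it fully home on the stub to prove it, then lift it off and present it in the air in front of the inspection camera: centred at the aim point 130 mm straight out from the lens, its bore in line with the lens so that the camera looks through it. Finish while still holding it there, steady; do not bump the camera, and leave the other two sleeves, the pattern weight and the tape roll where they are.

Things in the scene. Friction and masses are not known exactly. Their poses are not given: they have to be found in the camera images.
- sleeve_wide_mid (a point): Centre (half-way up, on the axis) of the wide-bored sleeve: a plain aluminium tube 40 mm outside diameter, 60 mm tall, bore 29 mm (thin wall), 80 to 160 g; z is the bore axis. It stands upright in the tray, whose floor is 4 mm above the table.
- sleeve_narrow_a_mid (a point): Centre of a narrow-bored sleeve: same aluminium, outside diameter 40 mm and height 60 mm, but bore 19 mm (thick wall); stands upright in the tray. It does not fit the stub; leave it alone.
- sleeve_narrow_b_mid (a point): Centre of the second narrow-bored sleeve, identical to the first (bore 19 mm); leave it alone.
- tray: Shallow grey plastic parts tray, fixed, 110 x 290 mm, rim 18 mm above the table, floor 4 mm thick; origin at the centre of its underside. The three sleeves stand in a row along its y axis, about 90 mm apart and up to 15 mm either side of its centre line, in any order.
- stub_tip (a point): Top centre of the rail stub: a dark steel pin 25 mm in diameter standing 50 mm up (its top 7 mm tapers to 17 mm) from a fixed wooden block 90 x 90 x 20 mm on the table; the tip is 70 mm above the table. z is up along the pin. A sleeve fully home stands on the block, its centre 20 mm below the tip.
- camera: Fixed inspection camera: a grey 50 mm cube head with a black lens and white ring light (54 mm across) on a dark steel foot 110 x 80 mm. Origin on the table straight below the centre of the lens's front; that centre is 120 mm above the origin. The lens looks along the body's -x side and upwards, 62 degrees above level; the head and foot lie to its +x side.
- camera_aim (a point): The aim point: in the empty air 130 mm straight out from the lens, 235 mm above the table. Its z axis is the line of sight, pointing away from the lens (62 degrees above level).
- weight_mid (a point): Centre of a dark steel pattern weight with a knob, 56 mm in diameter, 54 mm tall, standing on the table (bystander).
- tape_mid (a point): Centre of a roll of paper tape, 90 mm outside, 70 mm inside, 25 mm tall, lying flat on the table (bystander).
Not all that is in view belongs to the job. Of the things shaped like the camera, the grey one is meant.

How it is judged:
By the outcome, as a careful person would: the job done as asked, in the order asked, and still so for the second after the job is handed in, while the arm keeps its last pose, push and grip.
It also fails if it takes over 45 s, if anything falls off the work surface, if the arm or the gripper's body presses on something with over 40 N, if the wrist force passes 120 N, or if a joint passes its speed limit or range.

### The arm

A 6-joint arm with a two-finger parallel gripper is mounted at the origin on the work surface. World frame = base frame: x ahead of the robot, y to its left, z up, the work surface at z = 0. Lengths are in m, angles in rad, forces in N, time in s.
With the tool pointing down it reaches from about 0.35 to 0.975 m from the base axis. Payload 4.9 kg.
Tool frame: the origin (TCP) lies midway between the tips of the shut fingers; the grasp point (between the pads) lies 19 mm behind it; z points along the fingers, y is the line along which they close (so a half turn about z gives the same grasp; the last joint's range is limited). The gripper opens to 85 mm and grips with 20 to 120 N. Pads are 22 mm wide; open, the fingers measure 114 mm over their backs; the gripper's body (76 mm by 85 mm) begins 54 mm behind the grasp point. The pads swing forward as they close: fully open they stand 13 mm farther back than shut.
Start: joints at [1.087, 0.053, 1.613, -0, 1.476, -0.119], TCP at [0.223, 0.584, 0.231] pointing down, gripper open.
Joint ranges: [-3.01, 3.01], [-1.01, 2.22], [0.06, 2.58], [-1.02, 4.17], [0.09, 2.62], [-3.14, 3.14]. Speed limits (rad/s): [2.57, 2.57, 3.14, 3.14, 3.14, 3.14].

### API

Orientations are given as a unit quaternion [w, x, y, z].
In Python, from plant import * gives the robot as it stands.
- The arm moves only by the tool jog_arm, never from a script. Its argument "targets" is a list of rows, each a list of 3 entries, a list of its own where there are three numbers: the shift along the tool's x, y, z in units of 25 mm (1.0 is 25 mm), then the turn, a rotation vector about the tool's x, y, z in units of 8 degrees (1.0 is 8 degrees), then the opening in per cent of the stroke, from 0 (shut) to 100 (fully open). A call has 1 to 8 rows; each row is the pose to reach, as a shift and turn from the pose commanded when the call began, along the tool's axes at that moment; what a row does not reach only later rows make up. A row lasts 1/8 s, in which the tool goes at most 62.5 mm and 10.7 degrees, less where a joint would pass 70% of its speed; a pose out of reach is approached as far as the arm can. A call with a gripper value outside its range is refused whole. The fingers move at their own pace and stop on an object; the grip force is fixed at half the most. Time passes only in rows, so rows that repeat a pose let the fingers close. It gives the time, the measured TCP pose, the force, the opening and the grip force at its end, in the units of the state.
- state(): the state, without advancing time (a new reading comes with each control period).
- grab_frame(name): name is "side" or "top" or "wrist"; returns (picture, depth): 384x512x3 uint8, red, green, blue; 384x512 float32, m along the optical axis (not along the pixel's ray), 0 where there is no reading.
- camera_params(name): a dict with "fovy" (degrees; the focal length in pixels is half the picture's height over the tangent of half this angle, whatever the lens; pixels are square), "cx", "cy" (the principal point, pixels), "rvec" (rotation vector, rad) and "tvec" (3), from world to camera coordinates, as OpenCV has them; the wrist camera has in their place "hand_eye" (4x4, takes a point from camera to tool coordinates, whose origin is the TCP and whose axes are the flange's). Camera axes: x right, y down, z forward; pixel columns grow to the right and rows downward; lengths in m; the calibration is good to about 2 mm. A picture is of the moment at which its call begins: read the wrist's pose just before it. camera_params takes no time and is no camera call.
- job_done(): hands the job in; it is judged then, once.
The state is a dict: "time": time; "joint_pos": joint angles; "joint_vel": joint speeds; "joint_efforts": joint torques, N m; "tool_pos": TCP position; "tool_rot": TCP orientation; "contact_force": force on the tool from outside, world axes, zero at the start; "ft_torque": the same for the moment, N m; "gripper_width": opening from 0.0 (shut) to 1.0 (fully open); "grasp_force": force on a finger pad.
Only numpy, scipy, OpenCV 4.12 (cv2) and the standard library are available. Lean on these libraries where they do the work, as an engineer would, in place of code of your own. Each camera call takes 0.05 s, during which the arm holds its last target. There are 200 camera calls.

## Working session

There is one attempt and no reset: what is moved stays moved. The work goes in short steps, Python scripts to look and compute and a tool call to move; the robot and the scene stay as the last step left them, time stands still between calls to the robot, and variables do not carry over. Pictures are saved under pics/ and viewed, at most 10 in all, crops included, and the job is handed in when it is done.

Besides the shell and the picture viewer there is one more tool, called after "Call:" by a JSON object that holds its "name" and its "arguments". jog_arm: Moves the arm, as the interface text tells. Its arguments: {"type":"object","properties":{"targets":{"type":"array"}},"required":["targets"]}

```bash
mkdir -p pics; ls; python3 - <<'E'
from plant import *
import cv2,numpy as np
s=state();print(s['time'],s['tool_pos'],s['tool_rot'],s['gripper_width'])
for n in("side","top"):
    im,d=grab_frame(n);np.savez(n+'0.npz',im=im,d=d);cv2.imwrite(f'pics/{n}0.png',im[...,::-1]);p=camera_params(n);print(n,p)
print(camera_params("wrist"))
E
```

```text
pics
0.0 [0.22265532 0.5833104  0.23004668] [-3.06335644e-04  1.81355603e-01  9.83416997e-01 -1.02995618e-03] 0.9991811110855319
side {'fovy': 50.341952622008094, 'cx': 259.70478860300904, 'cy': 190.67062234629685, 'rvec': array([ 2.1991318 , -0.52420507,  0.26222183]), 'tvec': array([-0.52759974,  0.32563533,  0.80099984])}
top {'fovy': 49.90872647927932, 'cx': 252.74944679534042, 'cy': 187.3894453948907, 'rvec': array([ 2.15903869, -2.10631079,  0.1489933 ]), 'tvec': array([0.03450907, 0.64956599, 1.1821356 ])}
{'fovy': 61.978076752507086, 'cx': 260.4257824200304, 'cy': 187.90560206331153, 'hand_eye': array([[ 1.57415863e-04, -9.49332704e-01, -3.14272799e-01,
         8.19375850e-02],
       [ 9.99999988e-01,  1.51598174e-04,  4.29523533e-05,
         1.60447710e-03],
       [ 6.86710874e-06, -3.14272802e-01,  9.49332716e-01,
        -1.41335535e-01],
       [ 0.00000000e+00,  0.00000000e+00,  0.00000000e+00,
         1.00000000e+00]])}
```

View pics/top0.png

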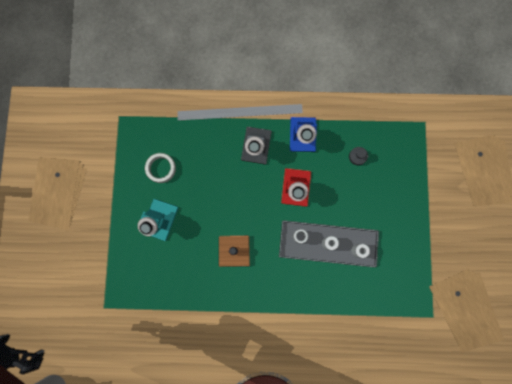

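View pics/side0.png

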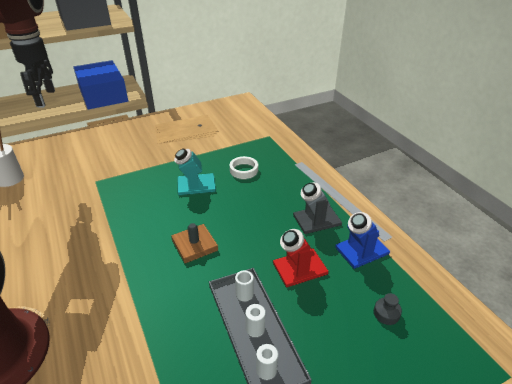

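The top view shows:
- **Sleeves:** (301,236), (332,243) and (362,251).
- **Stub:** (233,251).
- **Camera-like things:** teal (155,220), dark grey (256,146), blue (305,134) and red (297,188). Grey fits the description.
- **Bystanders:** tape (161,168) and weight (359,156).

Next I'll measure and take one enlarged crop of the sleeves and the grey camera.

```bash
cat > h.py <<'E'
import numpy as np,cv2
from scipy.spatial.transform import Rotation as R
from plant import *
def cam(n,s=None):
    p=camera_params(n);f=192/np.tan(np.radians(p['fovy']/2));K=np.array([[f,0,p['cx']],[0,f,p['cy']],[0,0,1]])
    if n=='wrist':
        T=np.eye(4);q=s['tool_rot'];T[:3,:3]=R.from_quat([q[1],q[2],q[3],q[0]]).as_matrix();T[:3,3]=s['tool_pos'];M=T@p['hand_eye']
        return K,M[:3,:3],M[:3,3]
    Rc=R.from_rotvec(p['rvec']).as_matrix();return K,Rc.T,-Rc.T@p['tvec']
def ray(C,uv):
    K,Rw,c=C;d=Rw@np.linalg.inv(K)@[uv[0],uv[1],1];return c,d/np.linalg.norm(d)
def onz(C,uv,z):
    c,d=ray(C,uv);return c+d*(z-c[2])/d[2]
def two(C1,u1,C2,u2):
    a,d=ray(C1,u1);b,e=ray(C2,u2);t=np.linalg.lstsq(np.c_[d,-e],b-a,rcond=None)[0]
    p,q=a+t[0]*d,b+t[1]*e;return (p+q)/2,np.linalg.norm(p-q)
def cloud(C,d):
    K,Rw,c=C;v,u=np.mgrid[:384,:512];P=np.stack([(u-K[0,2])/K[0,0]*d,(v-K[1,2])/K[1,1]*d,d],-1);return P@Rw.T+c
E
python3 - <<'E'
from h import *
np.set_printoptions(precision=4,suppress=True)
T=np.load('top0.npz');S=np.load('side0.npz');ct=cam('top');cs=cam('side')
def blobs(im,n,lo,amin=15):
    hsv=cv2.cvtColor(im,cv2.COLOR_RGB2HSV);m=((hsv[...,2]>lo)&(hsv[...,1]<50)).astype(np.uint8)
    cs_,_=cv2.findContours(m,cv2.RETR_EXTERNAL,cv2.CHAIN_APPROX_NONE);o=[]
    for c in cs_:
        if amin<cv2.contourArea(c)<2500 and len(c)>=5:
            e=cv2.fitEllipse(c);o.append(e)
    return o
for e in blobs(T['im'],'top',165):
    u=e[0]
    if 100<u[0]<440 and 110<u[1]<310: print('top',np.round(u,1),np.round(e[1],1),'z.064',onz(ct,u,.064),'z.12',onz(ct,u,.12))
for e in blobs(S['im'],'side',165):
    u=e[0]
    if u[0]>170 and u[1]>140: print('side',np.round(u,1),np.round(e[1],1),round(e[2]))
P=cloud(ct,T['d'])
for u,v in[(301,236),(332,243),(362,251),(233,251),(256,146)]: print((u,v),P[v,u],P[v,u+4],'tip',onz(ct,(u,v),.07))
a=cv2.resize(T['im'][215:275,275:390],None,fx=6.5,fy=6.5,interpolation=cv2.INTER_CUBIC)[:300,:740]
b=cv2.resize(T['im'][120:172,205:320],None,fx=6.4,fy=5.7,interpolation=cv2.INTER_CUBIC)[:296,:736]
o=np.zeros((600,740,3),np.uint8);o[:a.shape[0],:a.shape[1]]=a;o[302:302+b.shape[0],:b.shape[1]]=b
cv2.imwrite('pics/crop1.png',o[...,::-1])
E
```

```text
top [362.1 250.5] [12.2 12.4] z.064 [ 0.4702 -0.2688  0.064 ] z.12 [ 0.4697 -0.255   0.12  ]
top [331.1 242.7] [12.1 12.3] z.064 [ 0.4902 -0.1801  0.064 ] z.12 [ 0.4887 -0.1705  0.12  ]
top [158.9 167.1] [26.3 27.6] z.064 [0.7013 0.3324 0.064 ] z.12 [0.69   0.3183 0.12  ]
side [266.8 353.8] [19.9 20.6] 106
side [255.  312.1] [16.5 18.6] 85
side [243.8 277.3] [14.  17.4] 86
side [282.1 242.9] [ 3.5 11.7] 165
side [289.1 236.7] [6.9 9.6] 48
side [280.7 243.4] [25.1 43.7] 64
side [357.9 219.2] [7.6 9.4] 57
side [308.5 187.8] [5.6 8.3] 53
side [345.5 207.3] [ 19.4 109.3] 132
side [243.3 165.1] [17.8 26.8] 88
side [184.9 154.1] [ 6.5 11.5] 35
side [458.6 157.7] [13.5 19.4] 21
(301, 236) [ 0.5096 -0.099   0.0066] [ 0.508  -0.1061  0.0515] tip [ 0.507  -0.0926  0.07  ]
(332, 243) [ 0.4904 -0.1896  0.0244] [ 0.4897 -0.1947  0.0614] tip [ 0.4892 -0.1816  0.07  ]
(362, 251) [ 0.4691 -0.2787  0.0231] [ 0.4691 -0.2802  0.0635] tip [ 0.4687 -0.2671  0.07  ]
(233, 251) [0.4592 0.1019 0.0752] [0.4595 0.0923 0.0388] tip [0.4592 0.1022 0.07  ]
(256, 146) [0.7572 0.043  0.1225] [0.761  0.0317 0.109 ] tip [0.7709 0.0437 0.07  ]
```

View pics/crop1.png

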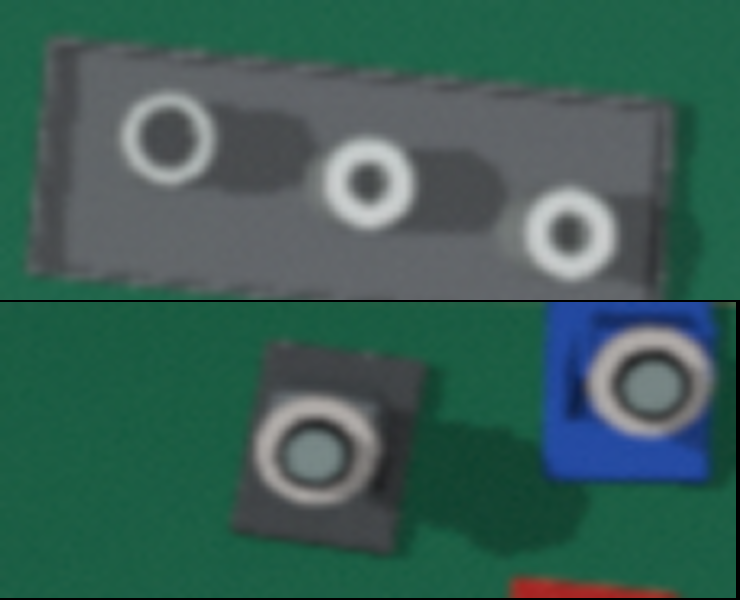

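The thin-walled sleeve with the large dark bore is at (301,236). The other two, (332,243) and (362,251), have small bores, so (301,236) is the wide one. The dark grey camera's lens is at about (254,146). Next I'll fit the ring-face plane and foot to get the line of sight.

```bash
python3 - <<'E'
from h import *
np.set_printoptions(precision=4,suppress=True)
T=np.load('top0.npz');S=np.load('side0.npz')
def ringfit(n,A,box,lo=120):
    C=cam(n);P=cloud(C,A['d']);u0,u1,v0,v1=box
    im=A['im'];hsv=cv2.cvtColor(im,cv2.COLOR_RGB2HSV);m=np.zeros((384,512),np.uint8)
    m[v0:v1,u0:u1]=((hsv[...,2]>lo)&(hsv[...,1]<70))[v0:v1,u0:u1]
    c=max(cv2.findContours(m,cv2.RETR_EXTERNAL,cv2.CHAIN_APPROX_NONE)[0],key=cv2.contourArea);e=cv2.fitEllipse(c)
    f=np.zeros_like(m);cv2.drawContours(f,[c],-1,1,-1);f=cv2.erode(f,np.ones((3,3),np.uint8))
    Q=P[(f>0)&(A['d']>0)];Q=Q[np.abs(Q[:,2]-np.median(Q[:,2]))<.03]
    for _ in range(3):
        q=Q.mean(0);w=np.linalg.svd(Q-q)[2][2];r=(Q-q)@w;Q=Q[np.abs(r)<max(.003,1.5*r.std())]
    w*=np.sign(w[2]);print(n,'ell',np.round(e,1) if 0 else e,'n',len(Q),'mid',q,'normal',w,'elev',np.degrees(np.arcsin(w[2])),'az',np.degrees(np.arctan2(w[1],w[0])),'std',r.std());return e
et=ringfit('top',T,(240,270,134,158));es=ringfit('side',S,(298,325,180,205))
print('two',two(cam('top'),et[0],cam('side'),es[0]))
# foot via dark grey mask in top view
C=cam('top');hsv=cv2.cvtColor(T['im'],cv2.COLOR_RGB2HSV);
def rect(box,cond,z):
    u0,u1,v0,v1=box;m=np.zeros((384,512),np.uint8);m[v0:v1,u0:u1]=cond[v0:v1,u0:u1]
    m=cv2.morphologyEx(m,cv2.MORPH_CLOSE,np.ones((7,7)));c=max(cv2.findContours(m,0,cv2.CHAIN_APPROX_NONE)[0],key=cv2.contourArea)
    b=cv2.boxPoints(cv2.minAreaRect(c));W=np.array([onz(C,p,z) for p in b]);d=W[1]-W[0];d2=W[2]-W[1]
    print('rect',b.tolist(),'mid',W.mean(0),'edges',np.linalg.norm(d),np.degrees(np.arctan2(d[1],d[0])),np.linalg.norm(d2),np.degrees(np.arctan2(d2[1],d2[0])))
g=(hsv[...,1]<100)
rect((228,280,120,172),g,.01)
rect((274,386,214,275),g,.018)
# wide sleeve & stub, top
for nm,box,z,cond in(('wide',(290,313,226,247),.064,hsv[...,2]>130),):
    u0,u1,v0,v1=box;m=np.zeros((384,512),np.uint8);m[v0:v1,u0:u1]=cond[v0:v1,u0:u1];c=max(cv2.findContours(m,0,1)[0],key=cv2.contourArea);e=cv2.fitEllipse(c);print(nm,e,onz(C,e[0],z))
u0,u1,v0,v1=222,246,240,262;m=np.zeros((384,512),np.uint8);m[v0:v1,u0:u1]=(hsv[...,2]<75)[v0:v1,u0:u1]
c=max(cv2.findContours(m,0,1)[0],key=cv2.contourArea);print('stub',cv2.boundingRect(c),onz(C,cv2.fitEllipse(c)[0],.06))
P=cloud(C,T['d']);Q=P[v0:v1,u0:u1].reshape(-1,3);Q=Q[(Q[:,2]>.06)&(Q[:,2]<.085)];print('stubdepth',len(Q),Q.mean(0) if len(Q) else 0)
E
```

```text
top ell ((253.80618286132812, 145.4689483642578), (16.714750289916992, 16.896900177001953), 0.5948469638824463) n 21 mid [0.7737 0.0546 0.1187] normal [-0.5097  0.0695  0.8575] elev 59.04149556274309 az 172.2333495235835 std 0.0015382856303669543
side ell ((312.81134033203125, 189.58705139160156), (15.996007919311523, 25.37670135498047), 57.58674240112305) n 57 mid [0.7639 0.035  0.1142] normal [-0.4657  0.0231  0.8846] elev 62.20579236631038 az 177.16380438536444 std 0.0012568032994445004
two (array([0.7641, 0.0482, 0.1124]), np.float64(0.006023472435557357))
rect [[240.55072021484375, 159.80812072753906], [245.94229125976562, 126.11075592041016], [271.2933044433594, 130.1669158935547], [265.9017333984375, 163.86428833007812]] mid [0.7903 0.0448 0.01  ] edges 0.11026944065845218 -7.159928626142945 0.08122196830010903 -98.17842259456908
rect [[278.08465576171875, 256.90435791015625], [281.98260498046875, 219.59518432617188], [379.94317626953125, 229.82986450195312], [376.04522705078125, 267.1390380859375]] mid [ 0.4897 -0.1813  0.018 ] edges 0.11220014764266278 -5.101546236557947 0.29565510874543577 -94.55964499814166
wide ((300.2869567871094, 235.68045043945312), (13.449322700500488, 13.779441833496094), 106.61315155029297) [ 0.5081 -0.0911  0.064 ]
stub (230, 247, 8, 8) [0.4606 0.1016 0.06  ]
stubdepth 56 [0.4602 0.104  0.0694]
```

Measured:

| Item | Value |
|---|---|
| Wide sleeve axis | (0.508, −0.091) |
| Stub | (0.460, 0.102) |
| Grey lens | about (0.763, 0.046, 0.12) |
| Line-of-sight azimuth | about 172.5° (foot edges −7.2° and −8.2°; ring normals agree) |

Sizes and heights agree with the description. I'll hover over the sleeve first.

```bash
cat >> h.py <<'E'
np.set_printoptions(precision=4,suppress=True)
def rot(s): q=s['tool_rot'];return R.from_quat([q[1],q[2],q[3],q[0]])
def frame(z,yaz):  # tool axes from z and the azimuth of the closing line y
    z=np.array(z,float)/np.linalg.norm(z);y=np.array([np.cos(yaz),np.sin(yaz),0]);y-=z*(y@z);y/=np.linalg.norm(y)
    return R.from_matrix(np.c_[np.cross(y,z),y,z])
def jog(pos,Rt,s=None):
    s=s or state();r=rot(s);sh=r.inv().apply(np.array(pos)-s['tool_pos'])/.025;tu=np.degrees((r.inv()*Rt).as_rotvec())/8
    print('t',round(s['time'],2),'pos',s['tool_pos'],'F',s['contact_force'],'w',s['gripper_width'],'\n SHIFT',np.round(sh,2),'TURN',np.round(tu,2))
E
python3 -c "
from h import *
jog([.508,-.091,.18],frame([0,0,-1],np.radians(-4.8)))"
```

```text
t 0.1 pos [0.2227 0.5834 0.2302] F [ 0.5618 -0.171   0.3629] w 1.0010069108394788 
 SHIFT [-20.29 -21.12   2.04] TURN [-0.01  0.01  9.24]
```

Call:
{"name": "jog_arm", "arguments": {"targets": [[[-20.3,-21.1,1.2],[0,0,9.24],100],[[-20.3,-21.1,1.2],[0,0,9.24],100],[[-20.3,-21.1,1.2],[0,0,9.24],100],[[-20.3,-21.1,1.2],[0,0,9.24],100],[[-20.3,-21.1,1.2],[0,0,9.24],100],[[-20.3,-21.1,1.2],[0,0,9.24],100],[[-20.3,-21.1,1.2],[0,0,9.24],100],[[-20.3,-21.1,1.2],[0,0,9.24],100]]}}

```text
time: 1.1
tool_pos: [0.4183, 0.122, 0.2105]
tool_rot: [0.0, 0.736, 0.676, 0.0]
contact_force: [0.2, 0.6, -0.6]
gripper_width: 1.001
grasp_force: 0.0
```

```bash
python3 -c "
from h import *
jog([.508,-.091,.18],frame([0,0,-1],np.radians(-4.8)))"
```

```text
t 1.1 pos [0.4183 0.122  0.2105] F [ 0.1569  0.5654 -0.6242] w 1.0011029707756287 
 SHIFT [-8.19  4.3   1.22] TURN [ 0.   -0.   -0.01]
```

```bash
python3 -c "
from h import *
s=state();im,d=grab_frame('wrist');np.savez('w_stub.npz',im=im,d=d,p=s['tool_pos'],q=s['tool_rot']);cv2.imwrite('pics/wstub.png',im[...,::-1])"
```

Call:
{"name": "jog_arm", "arguments": {"targets": [[[-8.2,4.3,1.2],[0,0,0],100],[[-8.2,4.3,1.2],[0,0,0],100],[[-8.2,4.3,1.2],[0,0,0],100],[[-8.2,4.3,1.2],[0,0,0],100],[[-8.2,4.3,1.2],[0,0,0],100]]}}

```text
time: 1.78
tool_pos: [0.508, -0.0914, 0.1796]
tool_rot: [-0.001, 0.738, 0.675, -0.001]
contact_force: [0.5, 0.6, -0.4]
gripper_width: 0.994
grasp_force: 0.0
```

```bash
python3 -c "
from h import *
s=state();print(s['tool_pos'],s['joint_vel']);im,d=grab_frame('wrist');np.savez('w_slv.npz',im=im,d=d,p=s['tool_pos'],q=s['tool_rot'])
a=np.load('w_stub.npz')['im'];cv2.imwrite('pics/w12.png',np.hstack([cv2.resize(a,(400,300)),cv2.resize(im,(400,300))])[...,::-1])"
```

```text
[ 0.508  -0.0914  0.1796] [ 0.0509 -0.0407  0.0257  0.0197  0.0224  0.018 ]
```

View pics/w12.png

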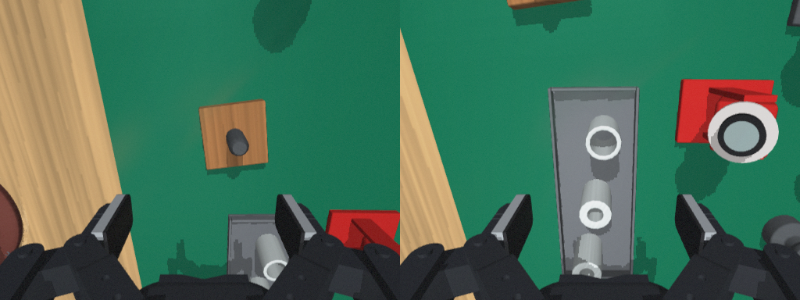

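Left half: stub tip at about (238,135) in the halved picture. Right half: wide sleeve rim at (603,143), with its bore dark and its wall thin next to the narrow ones. Now I'll measure both.

```bash
cat >> h.py <<'E'
def ring(im,box,z,C,lo=190,sat=40):
    u0,u1,v0,v1=box;hsv=cv2.cvtColor(im,cv2.COLOR_RGB2HSV);m=np.zeros(im.shape[:2],np.uint8)
    m[v0:v1,u0:u1]=((hsv[...,2]>lo)&(hsv[...,1]<sat))[v0:v1,u0:u1]
    c,h=cv2.findContours(m,cv2.RETR_CCOMP,cv2.CHAIN_APPROX_NONE)
    for k,x in enumerate(c):
        if len(x)>30:
            W=np.array([onz(C,p,z)[:2] for p in x[:,0]],np.float32);(cx,cy),r=cv2.minEnclosingCircle(W);e=cv2.fitEllipse(W)
            print('out' if h[0][k][3]<0 else 'in',np.round(cv2.fitEllipse(x)[0],1),'mid',np.array(e[0]),'diam',np.array(e[1]))
E
python3 - <<'E'
from h import *
A=np.load('w_slv.npz');C=cam('wrist',{'tool_pos':A['p'],'tool_rot':A['q']})
ring(A['im'],(225,300,145,210),.064,C)
ring(A['im'],(225,285,245,300),.064,C)
A=np.load('w_stub.npz');C=cam('wrist',{'tool_pos':A['p'],'tool_rot':A['q']})
P=cloud(C,A['d']);m=(P[...,2]>.066)&(P[...,2]<.075);m[:,:270]=0;m[:,340:]=0;m[250:]=0;m[:140]=0
print(m.sum(),P[m].mean(0),np.ptp(P[m],axis=0),np.argwhere(m).mean(0))
im=A['im'];m2=np.zeros(m.shape,np.uint8);m2[155:210,270:340]=(im[155:210,270:340].max(-1)<95)
c=max(cv2.findContours(m2,0,1)[0],key=cv2.contourArea);print(cv2.boundingRect(c));
print(im[165:200:3,304].tolist())
E
```

```text
out [259.8 182.1] mid [ 0.5067 -0.089 ] diam [0.0375 0.0377]
in [259.8 182.3] mid [ 0.5067 -0.089 ] diam [0.0298 0.0302]
out [249.6 274. ] mid [ 0.4893 -0.1772] diam [0.0372 0.0379]
in [249.5 274.4] mid [ 0.4892 -0.1773] diam [0.02   0.0202]
318 [0.4592 0.107  0.0683] [0.019  0.0199 0.0046] [188.2044 306.1447]
(289, 165, 30, 35)
[[107, 85, 71], [63, 68, 72], [65, 69, 71], [64, 66, 69], [67, 70, 73], [75, 78, 82], [84, 88, 92], [85, 89, 93], [84, 90, 93], [86, 87, 92], [85, 91, 93], [63, 65, 69]]
```

```bash
python3 -c "
from h import *
jog([.507,-.0895,.022],frame([0,0,-1],np.radians(-4.8)))"
```

```text
t 1.82 pos [ 0.5077 -0.0899  0.1799] F [ 0.1731 -0.1703 -0.5269] w 1.0025406926705573 
 SHIFT [ 0.01 -0.01  6.32] TURN [-0.02 -0.01 -0.02]
```

Call:
{"name": "jog_arm", "arguments": {"targets": [[[0,0,2.2],[0,0,0],100],[[0,0,4.4],[0,0,0],100],[[0,0,5.6],[0,0,0],100],[[0,0,6.3],[0,0,0],100],[[0,0,6.3],[0,0,0],100]]}}

```text
time: 2.45
tool_pos: [0.5072, -0.0883, 0.0226]
tool_rot: [-0.001, 0.736, 0.677, -0.0]
contact_force: [-0.6, -0.1, -0.6]
gripper_width: 1.001
grasp_force: 0.0
```

Call:
{"name": "jog_arm", "arguments": {"targets": [[[0,0,0],[0,0,0],25],[[0,0,0],[0,0,0],25],[[0,0,0],[0,0,0],25],[[0,0,0],[0,0,0],25],[[0,0,0],[0,0,0],25],[[0,0,0],[0,0,0],25],[[0,0,0],[0,0,0],25],[[0,0,0],[0,0,0],25]]}}

```text
time: 3.45
tool_pos: [0.5093, -0.0898, 0.0249]
tool_rot: [0.001, 0.736, 0.677, 0.001]
contact_force: [-0.9, 0.6, 7.7]
gripper_width: 0.449
grasp_force: 60.6
```

Call:
{"name": "jog_arm", "arguments": {"targets": [[[0,0,-1],[0,0,0],25],[[0,0,-2.5],[0,0,0],25],[[0,0,-4.0],[0,0,0],25],[[0,0,-5],[0,0,0],25],[[0,0,-5],[0,0,0],25]]}}

```text
time: 4.08
tool_pos: [0.5093, -0.0898, 0.1505]
tool_rot: [0.002, 0.736, 0.677, 0.001]
contact_force: [0.4, -0.2, -1.0]
gripper_width: 0.447
grasp_force: 60.4
```

```bash
python3 - <<'E'
from h import *
s=state();im,d=grab_frame('wrist');np.savez('w_held.npz',im=im,d=d,p=s['tool_pos'],q=s['tool_rot'])
print(s['contact_force'],s['gripper_width'],s['grasp_force'])
im2,_=grab_frame('side')
cv2.imwrite('pics/held.png',np.hstack([cv2.resize(im,(400,300)),cv2.resize(im2,(400,300))])[...,::-1])
jog([.4595,.105,.17],frame([0,0,-1],np.radians(-4.8)))
E
```

```text
[ 0.4415 -0.1962 -1.0247] 0.4469144635145544 60.39942358707776
t 4.17 pos [ 0.5073 -0.0892  0.147 ] F [ 0.058  -0.6995 -0.7571] w 0.4456941318504511 
 SHIFT [ 7.58 -2.56 -0.91] TURN [-0.01 -0.   -0.  ]
```

View pics/held.png

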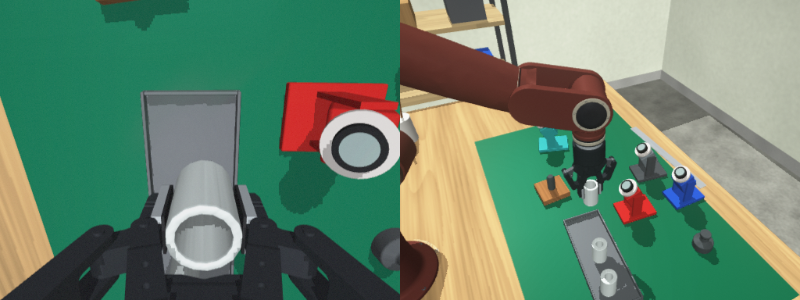

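The wide sleeve is held and lifted; its rim is at (203,238) in the halved wrist picture, and the other sleeves are undisturbed. Next, its offset in the tool frame.

```bash
cat >> h.py <<'E'
def held(im,d,zt=None):
    H=camera_params('wrist')['hand_eye'];K=cam('wrist',{'tool_pos':np.zeros(3),'tool_rot':[1,0,0,0]});C=K
    hsv=cv2.cvtColor(im,cv2.COLOR_RGB2HSV);m=np.zeros(im.shape[:2],np.uint8);m[230:365,195:325]=((hsv[...,2]>205)&(hsv[...,1]<40))[230:365,195:325]
    m=cv2.morphologyEx(m,cv2.MORPH_OPEN,np.ones((3,3)))
    P=cloud(C,d);Q=P[(m>0)&(d>0)];Q=Q[np.abs(Q[:,2]-np.median(Q[:,2]))<.006]
    A=np.c_[Q[:,:2],np.ones(len(Q))]
    for _ in range(3):
        k=np.linalg.lstsq(A,Q[:,2],rcond=None)[0];g=np.abs(A@k-Q[:,2])<.0015;Q=Q[g];A=A[g]
    print('depth rim z',np.median(Q[:,2]),'slopes deg',np.degrees(np.arctan(k[:2])),'n',len(Q))
    c,h=cv2.findContours(m,cv2.RETR_CCOMP,cv2.CHAIN_APPROX_NONE)
    for kk,x in enumerate(c):
        if len(x)>60:
            W=np.array([onz(C,p,zt if zt is not None else np.median(Q[:,2]))[:2] for p in x[:,0]],np.float32);e=cv2.fitEllipse(W);print('out' if h[0][kk][3]<0 else 'in','tool xy',np.array(e[0]),'diam',np.array(e[1]))
E
python3 - <<'E'
from h import *
A=np.load('w_held.npz');held(A['im'],A['d']);held(A['im'],A['d'],-.0395)
E
```

```text
depth rim z -0.037593290611910385 slopes deg [-0.0545 -0.0271] n 2427
out tool xy [ 0.     -0.0006] diam [0.0346 0.0357]
depth rim z -0.037593290611910385 slopes deg [-0.0545 -0.0271] n 2427
out tool xy [ 0.0015 -0.0006] diam [0.034 0.035]
```

Call:
{"name": "jog_arm", "arguments": {"targets": [[[2.0,-0.7,-1],[0,0,0],25],[[4.0,-1.4,-1],[0,0,0],25],[[6,-2,-1],[0,0,0],25],[[7.0,-2.6,-1],[0,0,0],25],[[7.0,-2.6,-1],[0,0,0],25],[[7.0,-2.6,-1],[0,0,0],25]]}}

```text
time: 4.92
tool_pos: [0.4574, 0.0901, 0.1718]
tool_rot: [-0.001, 0.736, 0.677, -0.001]
contact_force: [0.0, 0.4, -1.8]
gripper_width: 0.448
grasp_force: 60.6
```

```bash
python3 - <<'E'
from h import *
s=state();im,d=grab_frame('wrist');np.savez('w_stub2.npz',im=im,d=d,p=s['tool_pos'],q=s['tool_rot'])
C=cam('wrist',s);print(s['tool_pos'])
P=cloud(C,d);m=(P[...,2]>.066)&(P[...,2]<.075)&(np.hypot(P[...,0]-.46,P[...,1]-.104)<.025)
Q=P[m];print(m.sum(),Q.mean(0),Q.min(0),Q.max(0),np.argwhere(m).mean(0))
# tip face by brightness: ellipse of brighter plateau
e=cv2.minAreaRect(np.argwhere(m)[:,::-1].astype(np.float32));print(e, onz(C,e[0],.07))
Ct=cam('wrist',{'tool_pos':np.zeros(3),'tool_rot':[1,0,0,0]});print('tool coords of tip',cloud(Ct,d)[m].mean(0))
im3=cv2.resize(im[110:300,170:370],None,fx=3,fy=3);cv2.imwrite('pics/stub2.png',im3[...,::-1])
b=(P[...,2]>.012)&(P[...,2]<.027)&(np.hypot(P[...,0]-.46,P[...,1]-.104)<.075);print('block',(P[b].min(0)+P[b].max(0))/2,np.ptp(P[b],axis=0))
E
```

```text
[0.4574 0.0901 0.1718]
463 [0.4595 0.1068 0.0683] [0.4496 0.0964 0.066 ] [0.4695 0.1166 0.0702] [169.4363 262.4536]
((262.6076965332031, 169.43844604492188), (23.442562103271484, 24.68290901184082), 60.2551155090332) [0.4596 0.1073 0.07  ]
tool coords of tip [0.0169 0.0009 0.1036]
block [0.4595 0.1063 0.0195] [0.0931 0.0927 0.0144]
```

View pics/stub2.png

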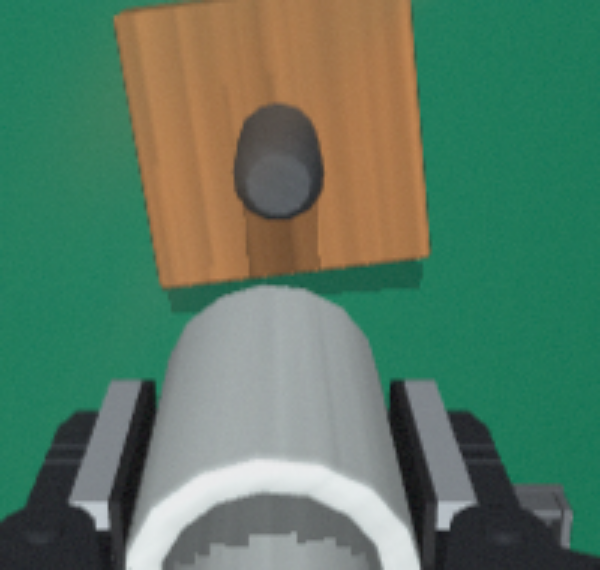

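Stub tip at crop (277,183); the sleeve is straight in the grip. In tool coordinates the stub is at x +16.9 mm, y +0.9 mm and the sleeve axis at about (0.5, −0.6) mm. I'll shift x by +0.66 and y by +0.06, then descend.

Call:
{"name": "jog_arm", "arguments": {"targets": [[[0.66,0.06,0.5],[0,0,0],25],[[0.66,0.06,1.5],[0,0,0],25],[[0.66,0.06,2.4],[0,0,0],25],[[0.66,0.06,2.8],[0,0,0],25],[[0.66,0.06,2.8],[0,0,0],25]]}}

```text
time: 5.6
tool_pos: [0.4603, 0.1068, 0.1022]
tool_rot: [-0.001, 0.736, 0.677, -0.001]
contact_force: [0.3, 0.2, -0.6]
gripper_width: 0.449
grasp_force: 60.6
```

Call:
{"name": "jog_arm", "arguments": {"targets": [[[0,0,0.2],[0,0,0],25],[[0,0,0.4],[0,0,0],25],[[0,0,0.6],[0,0,0],25],[[0,0,0.7],[0,0,0],25]]}}

```text
time: 6.1
tool_pos: [0.4606, 0.1068, 0.0855]
tool_rot: [-0.0, 0.736, 0.677, -0.0]
contact_force: [-1.4, 0.9, -0.9]
gripper_width: 0.45
grasp_force: 60.6
```

Call:
{"name": "jog_arm", "arguments": {"targets": [[[0,0,0.2],[0,0,0],25],[[0,0,0.4],[0,0,0],25],[[0,0,0.6],[0,0,0],25],[[0,0,0.6],[0,0,0],25]]}}

```text
time: 6.6
tool_pos: [0.4603, 0.1068, 0.0702]
tool_rot: [-0.0, 0.736, 0.677, -0.001]
contact_force: [0.3, -0.6, -0.3]
gripper_width: 0.449
grasp_force: 60.6
```

Sliding on freely: no side force, with the sleeve about 20 mm down the stub.

Call:
{"name": "jog_arm", "arguments": {"targets": [[[0,0,0.25],[0,0,0],25],[[0,0,0.5],[0,0,0],25],[[0,0,0.75],[0,0,0],25],[[0,0,0.9],[0,0,0],25],[[0,0,0.9],[0,0,0],25]]}}

```text
time: 7.22
tool_pos: [0.4605, 0.1068, 0.0478]
tool_rot: [-0.0, 0.736, 0.677, -0.0]
contact_force: [-0.5, -0.2, -1.5]
gripper_width: 0.447
grasp_force: 60.6
```

Call:
{"name": "jog_arm", "arguments": {"targets": [[[0,0,0.1],[0,0,0],25],[[0,0,0.2],[0,0,0],25],[[0,0,0.24],[0,0,0],25],[[0,0,0.24],[0,0,0],25]]}}

```text
time: 7.72
tool_pos: [0.4608, 0.1068, 0.0423]
tool_rot: [-0.0, 0.736, 0.677, -0.0]
contact_force: [-0.4, -0.2, -1.0]
gripper_width: 0.45
grasp_force: 60.6
```

Call:
{"name": "jog_arm", "arguments": {"targets": [[[0,0,0.06],[0,0,0],25],[[0,0,0.12],[0,0,0],25],[[0,0,0.12],[0,0,0],25],[[0,0,0.12],[0,0,0],25]]}}

```text
time: 8.22
tool_pos: [0.4611, 0.1068, 0.0409]
tool_rot: [-0.0, 0.736, 0.677, -0.0]
contact_force: [-5.1, -0.0, 9.7]
gripper_width: 0.447
grasp_force: 61.7
```

Call:
{"name": "jog_arm", "arguments": {"targets": [[[0,0,0.07],[0,0,0],25],[[0,0,0.07],[0,0,0],25],[[0,0,0.07],[0,0,0],25]]}}

```text
time: 8.6
tool_pos: [0.4612, 0.1069, 0.0409]
tool_rot: [-0.0, 0.736, 0.677, -0.001]
contact_force: [-11.5, -1.0, 22.9]
gripper_width: 0.452
grasp_force: 63.0
```

```bash
python3 - <<'E'
from h import *
s=state();print(s['contact_force'],s['tool_pos']);a,d=grab_frame('side');w,dw=grab_frame('wrist');held(w,dw)
cv2.imwrite('pics/home.png',np.hstack([cv2.resize(a[170:290,130:260],(430,400)),cv2.resize(w,(370,400))])[...,::-1])
P=cloud(cam('wrist',s),dw);hsv=cv2.cvtColor(w,cv2.COLOR_RGB2HSV);m=(hsv[...,2]>205)&(hsv[...,1]<40)&(np.hypot(P[...,0]-.46,P[...,1]-.1065)<.024)&(P[...,2]>.05);print('rim height',np.percentile(P[m][:,2],[10,50,90]),m.sum())
b=(hsv[...,1]>90)&(hsv[...,0]<20)&(np.hypot(P[...,0]-.46,P[...,1]-.1065)<.06)&(P[...,2]<.04);print('block',np.median(P[b][:,2]))
E
```

```text
[-11.4752  -0.9713  22.9336] [0.4612 0.1069 0.0409]
depth rim z -0.03766715930965894 slopes deg [-0.0468 -0.0254] n 2397
out tool xy [ 0.0001 -0.0005] diam [0.0366 0.0382]
in tool xy [-0.0001 -0.0008] diam [0.0299 0.0301]
rim height [0.0778 0.0786 0.0793] 2398
block 0.018585042500541327
```

View pics/home.png

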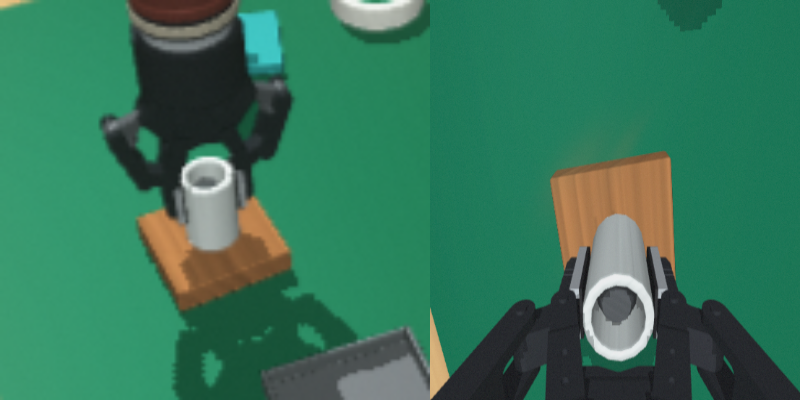

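The sleeve is fully home: its rim is 60.0 mm above the block, the press is 23 N, and the pin shows inside the bore at (617,305) in the combined picture. Lifting it off now.

Call:
{"name": "jog_arm", "arguments": {"targets": [[[0,0,-0.4],[0,0,0],25],[[0,0,-1.2],[0,0,0],25],[[0,0,-2.2],[0,0,0],25],[[0,0,-3.6],[0,0,0],25],[[0,0,-5.4],[0,0,0],25],[[0,0,-6.2],[0,0,0],25],[[0,0,-6.2],[0,0,0],25]]}}

```text
time: 9.57
tool_pos: [0.4617, 0.1069, 0.1938]
tool_rot: [0.001, 0.736, 0.677, 0.001]
contact_force: [0.1, -0.6, -1.3]
gripper_width: 0.448
grasp_force: 60.7
```

```bash
cat >> h.py <<'E'
def goal(az_deg):
    a=np.radians(az_deg);e=np.radians(62);u=np.array([np.cos(e)*np.cos(a),np.cos(e)*np.sin(a),np.sin(e)]);return u
E
python3 -c "
from h import *
u=goal(172.4);aim=np.array([.763,.046,.12])+.13*u;print(u,aim)
jog(aim+u*.05-.0085*u,frame(-u,np.radians(-4.8)))"
```

```text
[-0.4653  0.0621  0.8829] [0.7025 0.0541 0.2348]
t 9.57 pos [0.4617 0.1069 0.1938] F [ 0.0891 -0.6045 -1.3382] w 0.4483161794527711 
 SHIFT [-1.25  9.01 -3.08] TURN [-3.47 -0.18 -0.05]
```

Call:
{"name": "jog_arm", "arguments": {"targets": [[[-0.3,2,-2],[-0.8,0,0],25],[[-0.6,4,-3],[-1.6,-0.1,0],25],[[-0.9,6,-3.1],[-2.4,-0.1,0],25],[[-1.1,7.8,-3.1],[-3.1,-0.18,-0.05],25],[[-1.25,9,-3.1],[-3.47,-0.18,-0.05],25],[[-1.25,9,-3.1],[-3.47,-0.18,-0.05],25],[[-1.25,9,-3.1],[-3.47,-0.18,-0.05],25],[[-1.25,9,-3.1],[-3.47,-0.18,-0.05],25]]}}

```text
time: 10.58
tool_pos: [0.6817, 0.0571, 0.2696]
tool_rot: [0.185, 0.712, 0.66, 0.153]
contact_force: [0.0, -0.0, -0.4]
gripper_width: 0.45
grasp_force: 60.6
```

```bash
python3 - <<'E'
from h import *
u=goal(172.4);aim=np.array([.763,.046,.12])+.13*u
jog(aim+u*.05-.0085*u,frame(-u,np.radians(-4.8)))
s=state();w,d=grab_frame('wrist');np.savez('w_lens.npz',im=w,d=d,p=s['tool_pos'],q=s['tool_rot'])
C=cam('wrist',s);P=cloud(C,d);hsv=cv2.cvtColor(w,cv2.COLOR_RGB2HSV)
held(w,d)
m=((hsv[...,2]>150)&(hsv[...,1]<60)&(P[...,2]>.08)&(P[...,2]<.15)&(np.hypot(P[...,0]-.763,P[...,1]-.046)<.05)).astype(np.uint8)
Q=P[m>0]
for _ in range(4):
    q=Q.mean(0);n=np.linalg.svd(Q-q,full_matrices=False)[2][2];r=(Q-q)@n;Q=Q[np.abs(r)<.0025]
n*=np.sign(n[2]);print('ring pts',len(Q),'mid',q,'n',n,'elev',np.degrees(np.arcsin(n[2])),'az',np.degrees(np.arctan2(n[1],n[0])))
c=max(cv2.findContours(m,0,cv2.CHAIN_APPROX_NONE)[0],key=cv2.contourArea);print('ell',cv2.fitEllipse(c))
W=[]
for p in c[:,0]:
    a,dd=ray(C,p);W.append(a+dd*((q-a)@n)/(dd@n))
W=np.array(W);e1=np.cross(n,[0,0,1]);e1/=np.linalg.norm(e1);e2=np.cross(n,e1)
e=cv2.fitEllipse(np.c_[(W-q)@e1,(W-q)@e2].astype(np.float32));print('lens centre',q+e[0][0]*e1+e[0][1]*e2,'diam',e[1])
cv2.imwrite('pics/lens.png',w[...,::-1])
E
```

```text
t 10.57 pos [0.6817 0.0571 0.2696] F [ 0.0095 -0.0034 -0.359 ] w 0.4495573009367637 
 SHIFT [-0.01  0.09 -0.04] TURN [-0.03 -0.    0.  ]
depth rim z -0.03814244554736665 slopes deg [-0.1616  0.1147] n 1543
out tool xy [ 0.0006 -0.0015] diam [0.0339 0.035 ]
ring pts 250 mid [0.7653 0.0673 0.1124] n [-0.4525  0.0993  0.8862] elev 62.40074673305067 az 167.61733582544056
ell ((256.68524169921875, 161.16104125976562), (50.413238525390625, 51.584510803222656), 104.62646484375)
lens centre [0.7592 0.052  0.111 ] diam (0.05219721794128418, 0.052758459001779556)
```

View pics/lens.png

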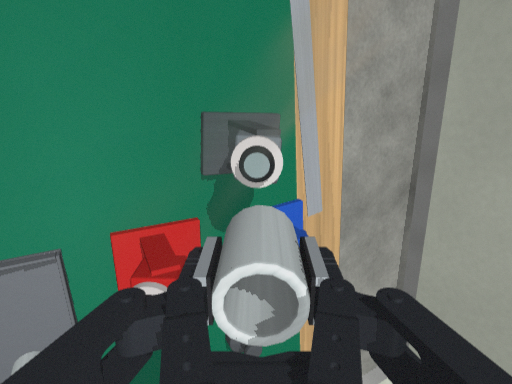

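The ring light of the grey camera is at (257,161) with its foot at (202–281, 112–177). The ring depth was only partly sampled, so I'll refine by colour, with the foot edges giving the azimuth.

```bash
python3 - <<'E'
from h import *
A=np.load('w_lens.npz');w,d=A['im'],A['d'];C=cam('wrist',{'tool_pos':A['p'],'tool_rot':A['q']});P=cloud(C,d)
hsv=cv2.cvtColor(w,cv2.COLOR_RGB2HSV)
m=np.zeros(d.shape,np.uint8);m[130:192,225:289]=((hsv[...,2]>140)&(hsv[...,1]<60))[130:192,225:289]
m=cv2.morphologyEx(m,2,np.ones((3,3)));cs,h=cv2.findContours(m,cv2.RETR_CCOMP,cv2.CHAIN_APPROX_NONE)
for k,x in enumerate(cs):
    if len(x)>30:
        e=cv2.fitEllipse(x);print('ring' if h[0][k][3]<0 else 'hole',np.round(e[0],1),np.round(e[1],1),'at z.12',onz(C,e[0],.12),'at .115',onz(C,e[0],.115))
Q=P[(m>0)&(d>0)];print(len(Q),np.percentile(Q[:,2],[5,25,50,75,95]))
Q=Q[np.abs(Q[:,2]-.12)<.03]
for _ in range(5):
    q=np.median(Q,0);q=Q.mean(0);n=np.linalg.svd(Q-q,full_matrices=False)[2][2];r=(Q-q)@n;Q=Q[np.abs(r)<max(.002,1.5*r.std())]
n*=np.sign(n[2]);print(len(Q),q,n,'elev',np.degrees(np.arcsin(n[2])),'az',np.degrees(np.arctan2(n[1],n[0])))
# foot: far edges in image (top edge and left edge) -> plane z of foot top
g=(hsv[...,0]>50)&(hsv[...,0]<95)&(hsv[...,1]>110)
f=np.zeros(d.shape,np.uint8);f[100:190,190:295]=(~g[100:190,190:295]);f=cv2.morphologyEx(f,cv2.MORPH_CLOSE,np.ones((3,3)))
print('foot z',np.median(P[118:150,208:225][...,2]))
zf=np.median(P[118:150,208:225][...,2])
L=[(np.argmax(f[v,195:260])+195,v) for v in range(120,172)];Tp=[(u,np.argmax(f[102:150,u])+102) for u in range(210,272)]
for nm,pts in(('left',L),('top',Tp)):
    W=np.array([onz(C,p,zf)[:2] for p in pts],np.float32);vx,vy,x0,y0=cv2.fitLine(W,cv2.DIST_HUBER,0,.001,.001).ravel();print(nm,np.degrees(np.arctan2(vy,vx)),x0,y0)
E
```

```text
ring [256.4 164.8] [23.6 24.8] at z.12 [0.7542 0.052  0.12  ] at .115 [0.7567 0.0502 0.115 ]
ring [256.7 161.3] [51.3 51.6] at z.12 [0.7549 0.0555 0.12  ] at .115 [0.7573 0.0538 0.115 ]
hole [256.3 164. ] [37.1 38.4] at z.12 [0.7542 0.0528 0.12  ] at .115 [0.7567 0.0511 0.115 ]
1580 [0.0988 0.1051 0.1156 0.1194 0.1229]
1042 [0.7602 0.0547 0.1099] [-0.4658  0.066   0.8824] elev 61.93791740514045 az 171.9340288390614
foot z 0.010608854312943061
left 82.269844 0.731675 0.0468531
top -7.0601583 0.78454083 0.088519655
```

```bash
python3 - <<'E'
from h import *
u=goal(172.5);lens=np.array([.7545,.0525,.12]);aim=lens+.13*u;Rt=frame(-u,np.radians(-4.8))
tcp=aim-Rt.apply([.0001,-.0007,-.0085]);print(aim,tcp)
jog(tcp,Rt)
A=np.load('w_lens.npz');C=cam('wrist',{'tool_pos':A['p'],'tool_rot':A['q']});P=cloud(C,A['d'])
print('lens disc depth pts',np.median(P[160:170,251:262].reshape(-1,3),0))
E
```

```text
[0.694  0.0605 0.2348] [0.6986 0.0598 0.2276]
t 10.62 pos [0.6819 0.057  0.27  ] F [ 0.0145 -1.4489 -0.3729] w 0.44509684210413475 
 SHIFT [ 0.21 -0.21  1.8 ] TURN [-0.03  0.    0.01]
lens disc depth pts [0.7541 0.0523 0.1194]
```

Lens-disc depth gives (0.754, 0.052, 0.119), in agreement with the ray estimate. Moving to the aim point.

Call:
{"name": "jog_arm", "arguments": {"targets": [[[0.07,-0.07,0.6],[0,0,0],25],[[0.14,-0.14,1.2],[0,0,0],25],[[0.21,-0.21,1.6],[-0.03,0,0.01],25],[[0.21,-0.21,1.8],[-0.03,0,0.01],25],[[0.21,-0.21,1.8],[-0.03,0,0.01],25],[[0.21,-0.21,1.8],[-0.03,0,0.01],25],[[0.21,-0.21,1.8],[-0.03,0,0.01],25]]}}

```text
time: 11.5
tool_pos: [0.6993, 0.0595, 0.2286]
tool_rot: [0.187, 0.712, 0.659, 0.155]
contact_force: [0.1, 0.0, -0.9]
gripper_width: 0.445
grasp_force: 60.7
```

```bash
python3 - <<'E'
from h import *
u=goal(172.5);Rt=frame(-u,np.radians(-4.8))
s=state();w,d=grab_frame('wrist');C=cam('wrist',s);P=cloud(C,d)
held(w,d)
Ct=cam('wrist',{'tool_pos':np.zeros(3),'tool_rot':[1,0,0,0]});PT=cloud(Ct,d)
hsv=cv2.cvtColor(w,cv2.COLOR_RGB2HSV);m=np.zeros(d.shape,np.uint8);m[110:260,190:330]=((hsv[...,2]>140)&(hsv[...,1]<60)&(P[...,2]<.15)&(d>0))[110:260,190:330]
cs,h=cv2.findContours(cv2.morphologyEx(m,2,np.ones((3,3))),cv2.RETR_CCOMP,cv2.CHAIN_APPROX_NONE)
for k,x in enumerate(cs):
    if len(x)>40:
        e=cv2.fitEllipse(x);uu,vv=np.round(e[0]).astype(int);print(h[0][k][3]<0,np.round(e[0],1),np.round(e[1],1),'z.12',onz(C,e[0],.12),'depth world',np.median(P[vv-4:vv+5,uu-4:uu+5].reshape(-1,3),0),'tool',np.median(PT[vv-4:vv+5,uu-4:uu+5].reshape(-1,3),0))
for l in([.7543,.0523,.12],):
    jog(np.array(l)+.13*u-Rt.apply([.0001,-.0007,-.0085]),Rt)
a,_=grab_frame('side');cv2.imwrite('pics/final.png',np.hstack([cv2.resize(a,(400,300)),cv2.resize(w,(400,300))])[...,::-1])
E
```

```text
depth rim z -0.03814336326715712 slopes deg [-0.0344 -0.0184] n 1530
out tool xy [ 0.0007 -0.0016] diam [0.0335 0.0351]
True [259.1 182.9] [26.8 28.4] z.12 [0.7541 0.0521 0.12  ] depth world [0.7541 0.0517 0.1197] tool [-0.0004 -0.0024  0.1223]
True [259.5 178.3] [54.1 55.6] z.12 [0.7548 0.0562 0.12  ] depth world [0.7548 0.0563 0.1193] tool [ 0.0042 -0.0024  0.1223]
True [316.1 161.9] [ 17.7 171.4] z.12 [0.8152 0.0587 0.12  ] depth world [ 0.9073  0.0109 -0.0003] tool [-0.0252  0.0782  0.3017]
t 11.55 pos [0.6992 0.0595 0.2284] F [-0.5282 -0.0655 -1.7692] w 0.4494867101795286 
 SHIFT [ 0.   -0.05  0.01] TURN [ 0.01  0.   -0.01]
```

View pics/final.png

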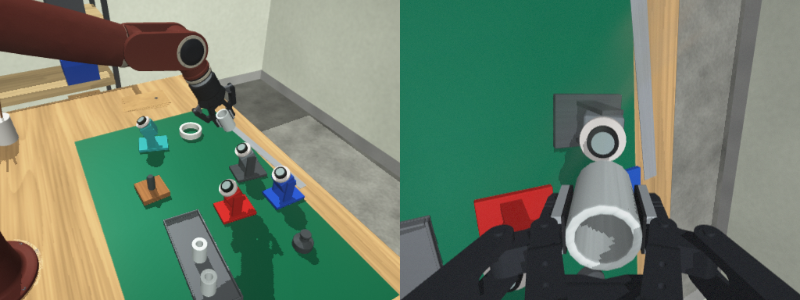

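The sleeve is held in front of the grey lens, ring at (603,138) in the combined picture. Centre-to-lens distance is 130.8 mm and the lateral error about 1.2 mm. One small trim, then settle.

Call:
{"name": "jog_arm", "arguments": {"targets": [[[0,-0.05,0.02],[0,0,0],25],[[0,-0.05,0.02],[0,0,0],25],[[0,-0.05,0.02],[0,0,0],25],[[0,-0.05,0.02],[0,0,0],25],[[0,-0.05,0.02],[0,0,0],25],[[0,-0.05,0.02],[0,0,0],25]]}}

```text
time: 12.35
tool_pos: [0.6981, 0.0596, 0.2267]
tool_rot: [0.186, 0.712, 0.659, 0.155]
contact_force: [-0.1, -0.3, -0.6]
gripper_width: 0.445
grasp_force: 60.7
```

```bash
python3 - <<'E'
from h import *
s=state();u=goal(172.5);z=rot(s).apply([0,0,1]);c=s['tool_pos']+rot(s).apply([.0001,-.0009,-.0085])
print('vel',s['joint_vel'],'w',s['gripper_width'],'centre',c,'err',c-(np.array([.7542,.0521,.12])+.13*u),'angle',np.degrees(np.arccos(-z@u)))
print(job_done())
E
```

```text
vel [ 0.0008 -0.0018  0.0001 -0.0004  0.0006  0.0003] w 0.44461895024964626 centre [0.6934 0.0603 0.2338] err [-0.0003  0.0002 -0.001 ] angle 0.046131389934886996
the job is handed in; nothing more can be done
None
```

The wide sleeve was seated fully home on the stub, lifted off, and handed in at 12.35 s held steady at the grey camera's aim point, measured about 1 mm and 0.1° off; because it is gripped from above, the lens looks through the bore at the gripper's palm rather than open air.

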